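# Stand the round-bottomed mixing pot in its ring stand

### The job

The round-bottomed steel mixing pot rocks about on the bare bench. Pick it up and lower it into the low three-legged ring stand so that it sits fully down in the ring, upright, level and centred, then let go; do not drop it in. Leave the steel mug and the roll of tape where they are.

Things in the scene. Friction and masses are not known exactly. Their poses are not given: they have to be found in the camera images.
- pot_center (a point): Loose steel mixing pot, open top, no handle, 0.25-0.45 kg. Outside diameter 60 mm, height 74 mm: half-ball bottom of radius 30 mm, straight wall (2.5 mm thick) from 30 mm up to the rim; flat inner floor 44 mm below the rim. Starts upright on the bench on its heavy round bottom (rights itself if nudged). Point: on its axis half-way up, 37 mm above the lowest point; z points up through the mouth.
- ring_top (a point): Dark ring stand with a slick coating, fixed to the bench: ring of outside diameter 72 mm, hole 44 mm, 10 mm thick, on three legs over a base plate 90 x 90 x 5 mm. Ring's top face is 42 mm above the bench. Point: centre of the hole, level with the ring's top face; z up. When the pot is seated, its half-ball hangs 10 mm into the hole and the pot's centre point is 27 mm above this point.
- mug_center (a point): Bystander, leave alone: flat-bottomed steel mug, diameter 72 mm, height 85 mm, with a side handle that reaches about 35 mm beyond the wall; loose. This point is on the mug's axis half-way up, 42 mm above the bench.
- tape_center (a point): Bystander, leave alone: roll of wide grey tape lying flat, outside diameter 108 mm, hole diameter 76 mm with a cardboard core, height 48 mm; loose. This point is at the middle of its hole, half-way up, 24 mm above the bench.

How it is judged:
By the outcome, as a careful person would: the job done as asked, in the order asked, and still so for the second after the job is handed in, with the robot touching nothing.
It also fails if it takes over 42 s, if anything falls off the work surface, if the arm or the gripper's body presses on something with over 40 N, if the wrist force passes 120 N, or if a joint passes its speed limit or range.

### The arm

A 7-joint arm with a two-finger parallel gripper is mounted at the origin on the work surface. World frame = base frame: x ahead of the robot, y to its left, z up, the work surface at z = 0. Lengths are in m, angles in rad, forces in N, time in s.
With the tool pointing down it reaches from about 0.4 to 0.85 m from the base axis. Payload 4.4 kg.
Tool frame: the origin (TCP) lies at the very end of the fingers, on their centre line; the grasp point (between the pads) lies 19 mm behind it (r.grasp_offset is the distance from the TCP to the grasp point, in m); z points along the fingers, x is the direction in which the jaws open and shut, and the axes are right-handed (so a half turn about z gives the same grasp; the last joint's range is limited). The gripper opens to 94 mm and grips with 3 to 60 N. Pads are 16 mm wide; open, the fingers measure 119 mm over their backs; the gripper's body (75 mm by 177 mm) begins 78 mm behind the grasp point.
Start: joints at [1.114, 0.628, 0.038, 1.517, -0.027, 0.996, -0.02], TCP at [0.248, -0.601, 0.205] pointing down, gripper open.
Joint ranges: [-3.06, 3.06], [-0.37, 2.12], [-1.25, 1.32], [0.18, 2.47], [-1.1, 4.24], [0.23, 1.98], [-2.94, 2.94]. Speed limits (rad/s): [2.57, 2.57, 3.14, 3.14, 3.14, 3.14, 3.14].

### API

Orientations are given as a unit quaternion [x, y, z, w].
In Python, from bench import r gives the robot as it stands.
- The arm moves only by the tool move_arm, never from a script. Its argument "moves" is a list of rows, each a list of 2 entries, a list of its own where there are three numbers: the shift along the tool's x, y, z in m, then the turn, a rotation vector about the tool's x, y, z in rad. A call has 1 to 20 rows; each row shifts and turns the commanded pose from where the row before left it, along the tool's axes as they then stand; what a row does not reach is not made up. A row lasts 1/12 s, in which the tool goes at most 41.7 mm and 7.16 degrees, less where a joint would pass 70% of its speed; a pose out of reach is approached as far as the arm can. A call with a gripper value outside its range is refused whole. "jaw" is the opening in per cent of the stroke, from 0 (shut) to 100 (fully open), set as the call begins (left out, the last holds). The fingers move at their own pace and stop on an object; "force" is the grip in N (left out, the last holds). Time passes only in rows, so rows that do not move let the fingers close. It gives the time, the measured TCP pose, the force and the opening at its end, in the units of the state.
- r.get_obs(): the state, without advancing time (a new reading comes with each control period).
- r.get_image(name): name is "side" or "top"; returns a dict with "image" (480x640x3 uint8, blue, green, red), "fx", "fy", "cx", "cy" (pixels), "extrinsics" (4x4, takes a point from world to camera coordinates). Camera axes: x right, y down, z forward; pixel columns grow to the right and rows downward; lengths in m; the calibration is good to about 2 mm. A picture is of the moment at which its call begins. There is no depth.
- r.finish_job(): hands the job in, once; it reports no verdict.
Trained networks look in a picture, given as the dict that the camera call returned (one of the last four; its "shot" number tells which), for a name from the list of things; names that differ only in an ending like _2 or _b are one class to them, and where a whole thing is asked for, a point or a joint stands for the part that bears it (a point fixed in the world has none). Each returns a list of dicts, best first, with "confidence" (0 to 1); they miss things now and then, are a little off and sometimes report something else, mostly with a low value. They report only what shows in the picture. A call takes as long as a camera call.
- r.find_in(picture, query): "rect" ([left, top, right, bottom] in pixels, round what is visible of it).
- r.pinpoint(picture, query): "position" ([column, row] in pixels: a listed point, or the origin of a listed thing).
The state is a dict: "time": time; "joint_positions": joint angles; "joint_velocities": joint speeds; "tau": joint torques, N m; "eef_pos": TCP position; "ee_rot": TCP orientation; "wrist_force": force on the tool from outside, world axes, zero at the start; "torque": the same for the moment, N m; "gripper_width": finger opening in m.
Only numpy, scipy, OpenCV 4.12 (cv2) and the standard library are available. Lean on these libraries where they do the work, as an engineer would, in place of code of your own. Each camera call takes 0.05 s, during which the arm holds its last target. There are 200 camera calls.

## Working session

There is one attempt and no reset: what is moved stays moved. The work goes in short steps, Python scripts to look and compute and a tool call to move; the robot and the scene stay as the last step left them, time stands still between calls to the robot, and variables do not carry over. Pictures are saved under pics/ and viewed, about 8 in all and at most 12, crops included, and the job is handed in when it is done.

Besides the shell and the picture viewer there is one more tool, called after ">>>" in YAML: its name, and indented under it one key for each argument. move_arm: Moves the arm, as the interface text tells. Its arguments: {"type":"object","properties":{"moves":{"type":"array","items":{"type":"array"}},"jaw":{"type":"number"},"force":{"type":"number"}},"required":["moves"]}

```bash
mkdir -p pics
cat > h.py <<'E'
import numpy as np, cv2
from bench import r
def ray(p,uv):
    E=np.array(p["extrinsics"]);R,t=E[:3,:3],E[:3,3]
    d=R.T@np.array([(uv[0]-p["cx"])/p["fx"],(uv[1]-p["cy"])/p["fy"],1]);return -R.T@t,d
def atz(p,uv,z):
    o,d=ray(p,uv);return (o+d*(z-o[2])/d[2])[:2]
def tri(ps):
    A=np.zeros((3,3));b=np.zeros(3)
    for p,uv in ps:
        o,d=ray(p,uv);d=d/np.linalg.norm(d);M=np.eye(3)-np.outer(d,d);A+=M;b+=M@o
    return np.linalg.solve(A,b)
def proj(p,X):
    E=np.array(p["extrinsics"]);c=E[:3,:3]@X+E[:3,3];return [p["fx"]*c[0]/c[2]+p["cx"],p["fy"]*c[1]/c[2]+p["cy"]]
E
cat > look.py <<'E'
import sys
from h import *
np.set_printoptions(precision=4,suppress=True)
n=sys.argv[1]
P={c:r.get_image(c) for c in("side","top")}
Z=dict(pot_center=.037,ring_top=.042,mug_center=.042,tape_center=.024)
for q in Z:
    u={}
    for c,p in P.items():
        l=r.pinpoint(p,q)
        for d in l[:2]: print(q,c,np.array(d["position"]),round(d["confidence"],2),atz(p,d["position"],Z[q]))
        if l:u[c]=l[0]["position"]
    if len(u)==2: print("  tri",tri([(P[c],u[c]) for c in u]))
for c,p in P.items(): cv2.imwrite(f"pics/{n}_{c}.png",p["image"])
o=r.get_obs();print(o["time"],o["eef_pos"],o["ee_rot"],o["gripper_width"],o["wrist_force"])
for c,p in P.items(): E=np.array(p["extrinsics"]);print(c,-E[:3,:3].T@E[:3,3],p["fx"])
E
python3 look.py a
```

```text
pot_center side [376.  255.4] 0.91 [ 0.6316 -0.1075]
pot_center top [374.6 201.5] 0.78 [ 0.6386 -0.1165]
pot_center top [440.6 295.5] 0.54 [ 0.456  -0.2192]
  tri [ 0.6331 -0.1125  0.0412]
ring_top side [359.1 351.6] 0.98 [ 0.4493 -0.2226]
ring_top top [439.1 296.2] 0.97 [ 0.4546 -0.2151]
  tri [ 0.4554 -0.2178  0.0314]
mug_center side [309.8 198.7] 0.81 [0.6724 0.1039]
mug_center top [259.5 190.6] 0.6 [0.6728 0.0975]
  tri [0.6695 0.098  0.0468]
tape_center side [215.7 250.1] 0.95 [0.4482 0.1318]
tape_center top [257.  189.4] 0.36 [0.6812 0.1042]
  tri [0.5631 0.1255 0.0359]
0.5 [ 0.2476 -0.601   0.2054] [ 0.831  -0.5563 -0.     -0.    ] 0.0942123983474563 [-0.2901 -1.2026  0.1213]
side [ 0.1415 -0.4603  0.5709] 442.1769646415173
top [ 0.4011 -0.      0.9029] 478.62943995827436
```

View pics/a_side.png

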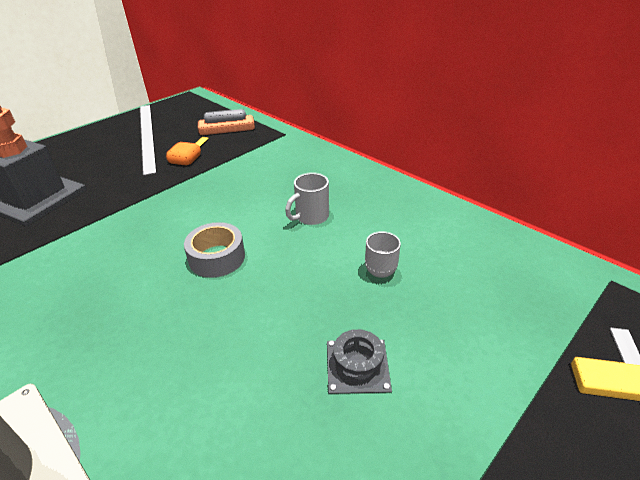

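View pics/a_top.png

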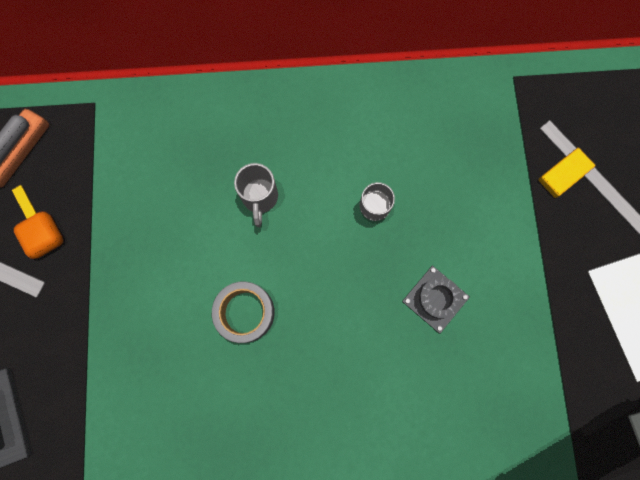

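The side view shows the pot at about (382,256), the ring at (359,352), the mug at (311,199) and the tape at (215,250). In the top view the pot rim is at about (378,197) and the stand at (437,298). The networks are slightly off on the pot, so I'll refine from enlarged crops.

```bash
cat > m.py <<'E'
from h import *
np.set_printoptions(precision=4,suppress=True)
P={c:r.get_image(c) for c in("side","top")}
t=P["top"]["image"];s=P["side"]["image"]
a=cv2.resize(t[170:230,345:405],(400,400),interpolation=cv2.INTER_CUBIC)
b=cv2.resize(t[260:340,396:476],(400,400),interpolation=cv2.INTER_CUBIC)
c=cv2.resize(s[225:285,350:410],(400,400),interpolation=cv2.INTER_CUBIC)[:200]
cv2.imwrite("pics/crop.png",np.hstack([a,b]))
for k,p in P.items():
    for q in("pot_center","ring_top"): print(k,q,[(np.round(d["rect"],1),round(d["confidence"],2)) for d in r.find_in(p,q)[:1]])
p=P["top"]
for uv,z in(((378,197),.074),((436.5,298.8),.005),((438.5,297.5),.042)): print(uv,z,atz(p,uv,z))
# saturation masks (grey objects on green) -> silhouettes
for k,(x0,y0,x1,y1) in dict(side=(350,220,415,290),top=(350,175,405,230)).items():
    im=P[k]["image"][y0:y1,x0:x1]; hsv=cv2.cvtColor(im,cv2.COLOR_BGR2HSV)
    m=(hsv[...,1]<60).astype(np.uint8); n,l,st,ce=cv2.connectedComponentsWithStats(m)
    i=1+st[1:,4].argmax(); print(k,st[i]+[x0,y0,0,0,0],ce[i]+[x0,y0])
# predicted silhouette box for a pot at candidate xy -> fit
def box(p,x,y):
    th=np.linspace(0,2*np.pi,60);pts=[]
    for z in np.r_[30-30*np.cos(np.linspace(0,np.pi/2,15)),74]/1000:
        rr=np.sqrt(max(0,.03**2-(.03-z)**2)) if z<.03 else .03
        pts+=[proj(p,np.array([x+rr*np.cos(u),y+rr*np.sin(u),z])) for u in th]
    pts=np.array(pts);return np.r_[pts.min(0),pts.max(0)]
from scipy.optimize import least_squares
for k,p in P.items():
    R=np.array(r.find_in(p,"pot_center")[0]["rect"])
    f=least_squares(lambda v:box(p,*v)-R,[.633,-.115],diff_step=1e-3);print(k,f.x,f.fun)
E
python3 m.py
```

```text
side pot_center [(array([363.2, 233.4, 398.6, 276.6]), 0.69)]
side ring_top [(array([326.2, 328.5, 394.4, 395.8]), 0.81)]
top pot_center [(array([360.7, 184.4, 396.7, 222. ]), 0.73)]
top ring_top [(array([402.9, 266.7, 468.1, 333.4]), 0.67)]
(378, 197) 0.074 [ 0.6364 -0.1183]
(436.5, 298.8) 0.005 [ 0.4525 -0.219 ]
(438.5, 297.5) 0.042 [ 0.4524 -0.2138]
side [ 365  231   36   47 1376] [381.8852 253.3321]
top [ 360  182   35   39 1062] [376.5377 200.9887]
side [ 0.6301 -0.1177] [-0.2088 -1.6127  0.1945  1.4104]
top [ 0.6306 -0.1209] [ 0.2578 -0.3667 -0.2444  0.3803]
```

View pics/crop.png

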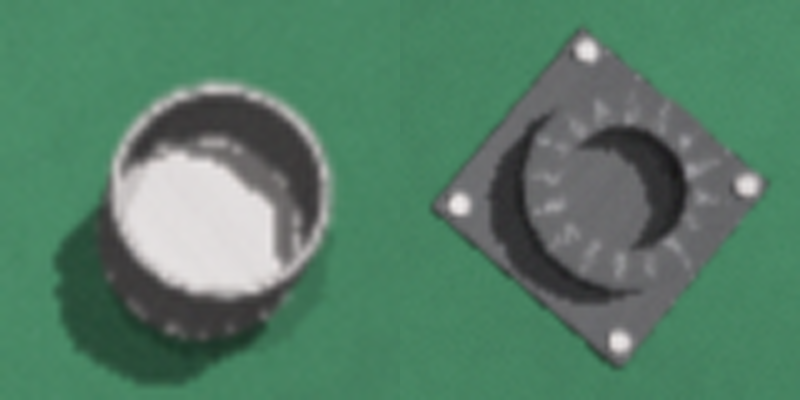

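Pot axis is about (0.634, -0.118) and the stand centre about (0.4525, -0.218). I'm moving above the pot, keeping the tool's yaw.

>>> move_arm:
  moves:
    - [[-0.008,-0.014,0],[0,0,0]]
    - [[-0.015,-0.027,0],[0,0,0]]
    - [[-0.015,-0.027,0],[0,0,0]]
    - [[-0.015,-0.027,0],[0,0,0]]
    - [[-0.015,-0.027,0],[0,0,0]]
    - [[-0.015,-0.027,0.002],[0,0,0]]
    - [[-0.016,-0.029,0.004],[0,0,0]]
    - [[-0.016,-0.029,0.005],[0,0,0]]
    - [[-0.016,-0.029,0.005],[0,0,0]]
    - [[-0.016,-0.029,0.005],[0,0,0]]
    - [[-0.016,-0.029,0.005],[0,0,0]]
    - [[-0.016,-0.029,0.005],[0,0,0]]
    - [[-0.016,-0.029,0.005],[0,0,0]]
    - [[-0.016,-0.029,0.005],[0,0,0]]
    - [[-0.016,-0.029,0.005],[0,0,0]]
    - [[-0.016,-0.029,0.005],[0,0,0]]
    - [[-0.016,-0.029,0.005],[0,0,0]]
    - [[-0.016,-0.028,0.003],[0,0,0]]
    - [[-0.015,-0.027,0.003],[0,0,0]]
    - [[-0.01,-0.02,0],[0,0,0]]
  jaw: 100

```text
time: 2.57
eef_pos: [0.6364, -0.1112, 0.1428]
ee_rot: [0.832, -0.555, -0.001, -0.001]
wrist_force: [0.5, 0.9, 0.1]
gripper_width: 0.0941
```

```bash
python3 look.py b | grep -v -e mug -e tape
python3 - <<'E'
import cv2,numpy as np
s=cv2.imread("pics/b_side.png")[130:300,300:450];t=cv2.imread("pics/b_top.png")[110:280,300:450]
cv2.imwrite("pics/bc.png",np.hstack([cv2.resize(i,None,fx=2.6,fy=2.6,interpolation=2) for i in(s,t)]))
E
```

```text
pot_center side [377.6 257.6] 0.57 [ 0.6289 -0.1133]
pot_center top [375.6 204.9] 0.69 [ 0.6319 -0.1177]
  tri [ 0.6293 -0.1158  0.0392]
ring_top side [357.8 347.8] 0.82 [ 0.453 -0.217]
  tri [0.6671 0.1006 0.0518]
3.0667 [ 0.6348 -0.1181  0.1437] [ 0.8304 -0.5572  0.0001  0.0002] 0.09370839812479259 [ 0.1249 -0.1885 -0.3516]
side [ 0.1415 -0.4603  0.5709] 442.1769646415173
top [ 0.4011 -0.      0.9029] 478.62943995827436
```

View pics/bc.png

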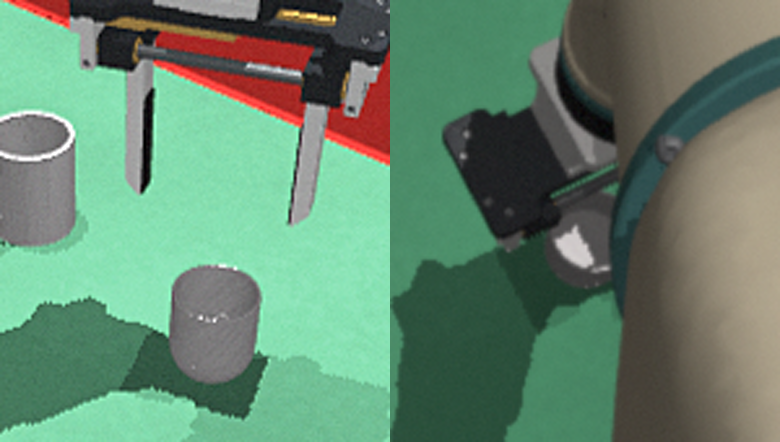

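The close look shows the open fingers straddling the pot (crop: pot at (215,325), fingers at (140,190) and (300,220)). The offset is at most 3 mm, so I correct that, descend and close gently.

>>> move_arm:
  moves:
    - [[-0.001,0.003,0.004],[0,0,0]]
    - [[0,0,0.012],[0,0,0]]
    - [[0,0,0.014],[0,0,0]]
    - [[0,0,0.014],[0,0,0]]
    - [[0,0,0.014],[0,0,0]]
    - [[0,0,0.014],[0,0,0]]
    - [[0,0,0.014],[0,0,0]]
    - [[0,0,0.012],[0,0,0]]
    - [[0,0,0.008],[0,0,0]]
    - [[0,0,0.003],[0,0,0]]
    - [[0,0,0],[0,0,0]]
    - [[0,0,0],[0,0,0]]

```text
time: 4.07
eef_pos: [0.6325, -0.1171, 0.0347]
ee_rot: [0.831, -0.556, 0.0, -0.0]
wrist_force: [-0.5, -0.6, -0.0]
gripper_width: 0.094
```

>>> move_arm:
  moves:
    - [[0,0,0],[0,0,0]]
    - [[0,0,0],[0,0,0]]
    - [[0,0,0],[0,0,0]]
    - [[0,0,0],[0,0,0]]
    - [[0,0,0],[0,0,0]]
    - [[0,0,0],[0,0,0]]
    - [[0,0,0],[0,0,0]]
    - [[0,0,0],[0,0,0]]
    - [[0,0,0],[0,0,0]]
    - [[0,0,0],[0,0,0]]
  jaw: 55
  force: 20

```text
time: 4.9
eef_pos: [0.6325, -0.1171, 0.0347]
ee_rot: [0.831, -0.556, 0.0, -0.0]
wrist_force: [-0.6, -0.9, 1.7]
gripper_width: 0.0605
```

>>> move_arm:
  moves:
    - [[0,0,0],[0,0,0]]
    - [[0,0,0],[0,0,0]]
    - [[0,0,0],[0,0,0]]
    - [[0,0,-0.004],[0,0,0]]
    - [[0,0,-0.01],[0,0,0]]
    - [[0,0,-0.015],[0,0,0]]
    - [[0,0,-0.015],[0,0,0]]
    - [[0,0,-0.015],[0,0,0]]
    - [[0,0,-0.015],[0,0,0]]
    - [[0,0,-0.01],[0,0,0]]
    - [[0,0,-0.006],[0,0,0]]
    - [[0,0,0],[0,0,0]]
    - [[0,0,0],[0,0,0]]
    - [[0,0,0],[0,0,0]]
  jaw: 40
  force: 25

```text
time: 6.07
eef_pos: [0.6315, -0.1168, 0.1236]
ee_rot: [0.831, -0.556, -0.001, 0.0]
wrist_force: [0.4, -0.4, -2.7]
gripper_width: 0.0605
```

```bash
python3 look.py c | grep -v -e mug -e tape
python3 - <<'E'
import cv2,numpy as np
s=cv2.imread("pics/c_side.png")[130:310,300:450]
cv2.imwrite("pics/cc.png",cv2.resize(s,None,fx=3,fy=3,interpolation=2))
E
```

```text
pot_center side [379.2 216.9] 0.82 [ 0.7267 -0.0394]
pot_center top [380.3 190.4] 0.5 [ 0.6594 -0.1291]
  tri [ 0.6293 -0.1132  0.1291]
ring_top side [360.4 352.1] 0.86 [ 0.4499 -0.2245]
  tri [0.6707 0.099  0.048 ]
6.5667 [ 0.6323 -0.117   0.1244] [ 0.8309 -0.5564 -0.      0.    ] 0.06066501548963826 [ 0.4715  0.0419 -2.9456]
side [ 0.1415 -0.4603  0.5709] 442.1769646415173
top [ 0.4011 -0.      0.9029] 478.62943995827436
```

View pics/cc.png

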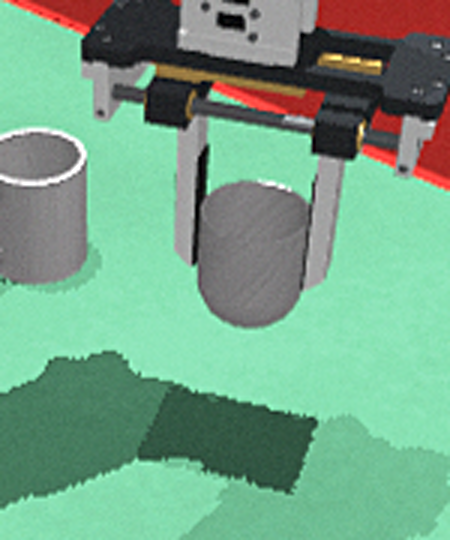

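The pot is held upright between the pads (crop: pot centre at (252,255)), carrying about 3 N. Next I carry it above the ring.

>>> move_arm:
  moves:
    - [[0.001,0.007,0],[0,0,0]]
    - [[0.002,0.014,0],[0,0,0]]
    - [[0.002,0.018,0],[0,0,0]]
    - [[0.0025,0.02,0],[0,0,0]]
    - [[0.0025,0.02,0],[0,0,0]]
    - [[0.0025,0.02,0],[0,0,0]]
    - [[0.0025,0.02,0],[0,0,0]]
    - [[0.0025,0.02,0],[0,0,0]]
    - [[0.0025,0.02,0],[0,0,0]]
    - [[0.002,0.018,0.002],[0,0,0]]
    - [[0.002,0.014,0.005],[0,0,0]]
    - [[0.0015,0.009,0.006],[0,0,0]]
    - [[0,0.005,0.006],[0,0,0]]
    - [[0,0,0.006],[0,0,0]]
    - [[0,0,0.004],[0,0,0]]
    - [[0,0,0],[0,0,0]]
    - [[0,0,0],[0,0,0]]
    - [[0,0,0],[0,0,0]]

```text
time: 8.07
eef_pos: [0.4533, -0.2182, 0.0955]
ee_rot: [0.831, -0.556, 0.0, -0.0]
wrist_force: [0.6, -0.3, -3.8]
gripper_width: 0.0604
```

```bash
python3 look.py d | grep -v -e mug -e tape
python3 - <<'E'
import cv2,numpy as np
s=cv2.imread("pics/d_side.png")[240:410,290:440];t=cv2.imread("pics/d_top.png")[220:390,370:520]
cv2.imwrite("pics/dc.png",np.hstack([cv2.resize(i,None,fx=2.6,fy=2.6,interpolation=2) for i in(s,t)]))
E
```

```text
pot_center side [356.  322.2] 0.61 [ 0.4901 -0.1818]
ring_top side [359.3 349.6] 0.68 [ 0.4521 -0.2206]
  tri [0.6697 0.1    0.0511]
8.5667 [ 0.4524 -0.2187  0.0956] [ 0.8309 -0.5564  0.0001 -0.    ] 0.06050660294002668 [ 0.0552  0.9167 -2.3856]
side [ 0.1415 -0.4603  0.5709] 442.1769646415173
top [ 0.4011 -0.      0.9029] 478.62943995827436
```

View pics/dc.png

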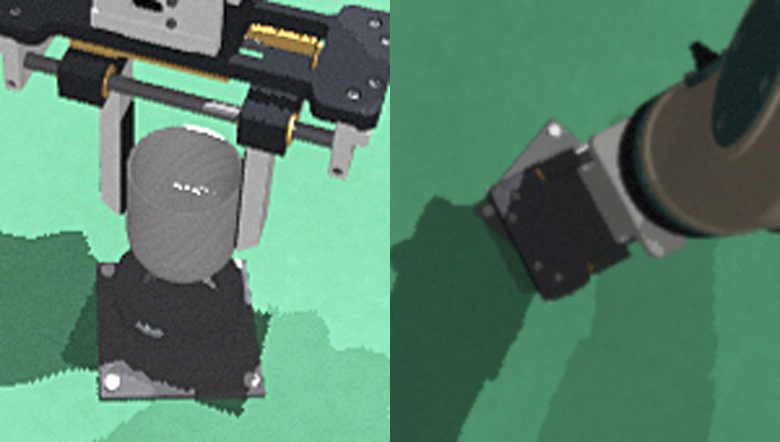

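Run:
```python
from h import *
p=r.get_image("side")
for X in([.4524,-.2187,.0996],[.4524,-.2187,.1366],[.4525,-.2186,.042],[.4525,-.2186,.005]): print(X,np.round(proj(p,np.array(X)),1))
a=cv2.imread("pics/a_side.png");x0,y0=322,325
g=a[y0:400,x0:396];m=(g.min(2)>165).astype(np.uint8)
n,l,s,c=cv2.connectedComponentsWithStats(m)
S=[c[i]+[x0,y0] for i in range(1,n) if s[i,4]>3]
for q in S: print(q.round(1),atz(p,q,.005).round(4))
print("plate centre side",np.mean([atz(p,q,.005) for q in S],0))
a=cv2.imread("pics/a_top.png");x0,y0=396,260;t=r.get_image("top")
m=(a[y0:340,x0:476].min(2)>150).astype(np.uint8)
n,l,s,c=cv2.connectedComponentsWithStats(m)
S=[c[i]+[x0,y0] for i in range(1,n) if s[i,4]>3]
for q in S: print(q.round(1),atz(t,q,.005).round(4))
print("plate centre top",np.mean([atz(t,q,.005) for q in S],0))
d=p["image"];cv2.imwrite("pics/d2.png",cv2.resize(d[280:355,325:395],(700,750)[0:2],interpolation=2)[:600])
```

```text
[0.4524, -0.2187, 0.0996] [359.9 322.6]
[0.4524, -0.2187, 0.1366] [360.9 304. ]
[0.4525, -0.2186, 0.042] [358.4 348.6]
[0.4525, -0.2186, 0.005] [357.6 363.9]
[331.  342.3] [ 0.454 -0.163]
[381.2 340.6] [ 0.5102 -0.2177]
[375.4 351.8] [ 0.4876 -0.2242]
[373.5 356.5] [ 0.479  -0.2275]
[343.9 357.6] [ 0.4467 -0.1964]
[349. 362.] [ 0.4462 -0.2072]
[363.1 363.7] [ 0.4585 -0.2243]
[355.2 365.5] [ 0.4481 -0.2179]
[373.  364.8] [ 0.4672 -0.2361]
[332.7 386.4] [ 0.3997 -0.2174]
[386.3 385.3] [ 0.4536 -0.2713]
plate centre side [ 0.45916891 -0.21845195]
[433.  269.5] [ 0.5075 -0.2187]
[465.  296.5] [ 0.4532 -0.2724]
[407.5 300.4] [ 0.4532 -0.1648]
[439.5 328. ] [ 0.399  -0.2183]
plate centre top [ 0.45322007 -0.21857421]
```

View pics/d2.png

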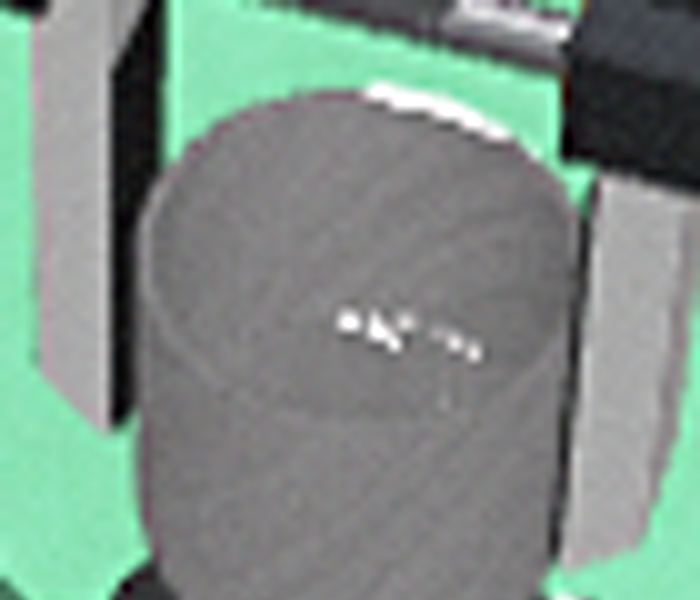

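The rim ellipse centre at full-image (360.3,304.6) puts the pot about 2 mm behind the stand centre along tool y. I correct that and lower close to contact.

>>> move_arm:
  moves:
    - [[0,-0.001,0.002],[0,0,0]]
    - [[0,-0.001,0.004],[0,0,0]]
    - [[0,0,0.005],[0,0,0]]
    - [[0,0,0.005],[0,0,0]]
    - [[0,0,0.004],[0,0,0]]
    - [[0,0,0.003],[0,0,0]]
    - [[0,0,0.002],[0,0,0]]
    - [[0,0,0],[0,0,0]]
    - [[0,0,0],[0,0,0]]

```text
time: 9.42
eef_pos: [0.4542, -0.2179, 0.0704]
ee_rot: [0.831, -0.556, -0.0, 0.0]
wrist_force: [-0.4, 0.2, -3.5]
gripper_width: 0.0605
```

>>> move_arm:
  moves:
    - [[0,0,0.0005],[0,0,0]]
    - [[0,0,0.0005],[0,0,0]]
    - [[0,0,0.0005],[0,0,0]]
    - [[0,0,0.0005],[0,0,0]]
    - [[0,0,0],[0,0,0]]
    - [[0,0,0],[0,0,0]]

```text
time: 9.92
eef_pos: [0.4538, -0.2181, 0.0686]
ee_rot: [0.831, -0.557, -0.0, 0.0]
wrist_force: [-1.9, -0.3, 0.2]
gripper_width: 0.0603
```

Contact came about 2 mm early with a -x push, so the pot is slightly too far along +x. I shift back and lower again.

>>> move_arm:
  moves:
    - [[0,0,-0.001],[0,0,0]]
    - [[-0.0005,0.0015,0],[0,0,0]]
    - [[0,0,0.0005],[0,0,0]]
    - [[0,0,0.0005],[0,0,0]]
    - [[0,0,0.0003],[0,0,0]]
    - [[0,0,0],[0,0,0]]
    - [[0,0,0],[0,0,0]]

```text
time: 10.5
eef_pos: [0.4526, -0.2181, 0.0682]
ee_rot: [0.831, -0.556, -0.0, 0.0]
wrist_force: [-1.5, -0.8, -0.9]
gripper_width: 0.0603
```

```bash
python3 -c "
from bench import r
import numpy as np
F=[]
for i in range(6):
    r.get_image('side');o=r.get_obs();F.append(np.r_[o['wrist_force'],o['torque'],o['eef_pos']])
print(np.mean(F,0).round(4),np.std(F,0).round(4))"
```

```text
[-0.6732 -0.4651 -1.1994 -0.1258  0.1786  0.0045  0.4527 -0.2181  0.0682] [0.3835 0.1225 0.3889 0.0165 0.0295 0.0308 0.     0.     0.    ]
```

>>> move_arm:
  moves:
    - [[0,0.0005,0],[0,0,0]]
    - [[0,0.0005,0.0003],[0,0,0]]
    - [[0,0,0.0003],[0,0,0]]
    - [[0,0,0.0003],[0,0,0]]
    - [[0,0,0],[0,0,0]]
    - [[0,0,0],[0,0,0]]

```text
time: 11.3
eef_pos: [0.4517, -0.2185, 0.0672]
ee_rot: [0.831, -0.556, -0.0, 0.0]
wrist_force: [0.2, -0.5, -2.3]
gripper_width: 0.0606
```

```bash
cat > f.py <<'E'
from bench import r
import numpy as np
F=[]
for i in range(6):
    r.get_image('side');o=r.get_obs();F.append(np.r_[o['wrist_force'],o['torque'],o['eef_pos']])
print(np.mean(F,0).round(4),o["time"])
E
python3 f.py
```

```text
[-0.8994 -0.2604 -2.2297 -0.143   0.1173 -0.0182  0.4518 -0.2184  0.0673] 11.6
```

>>> move_arm:
  moves:
    - [[-0.0002,0.0004,0.0003],[0,0,0]]
    - [[0,0.0004,0.0003],[0,0,0]]
    - [[0,0,0.0003],[0,0,0]]
    - [[0,0,0.0002],[0,0,0]]
    - [[0,0,0],[0,0,0]]
    - [[0,0,0],[0,0,0]]

```text
time: 12.1
eef_pos: [0.4513, -0.2189, 0.0663]
ee_rot: [0.831, -0.556, 0.0, 0.0]
wrist_force: [-0.1, -2.0, -1.8]
gripper_width: 0.0601
```

```bash
python3 f.py
python3 - <<'E'
from h import *
p=r.get_image("side");cv2.imwrite("pics/e.png",cv2.resize(p["image"][300:400,315:405],None,fx=6,fy=6,interpolation=2))
E
```

```text
[-0.058  -2.0887 -0.8584 -0.513  -0.0596  0.0091  0.4513 -0.2189  0.0663] 12.4
```

View pics/e.png

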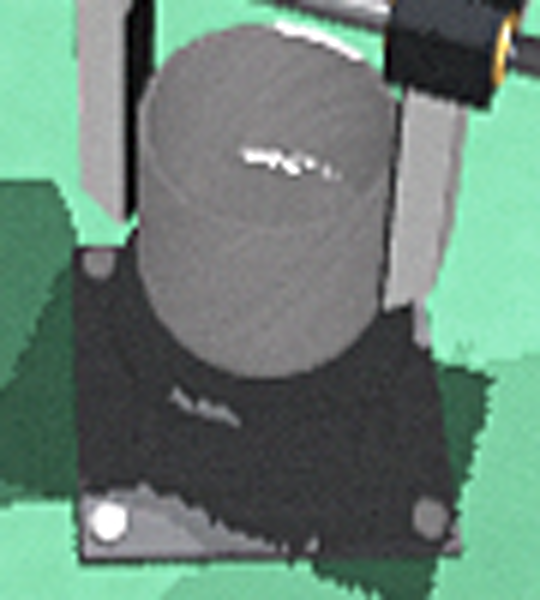

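The pot is visibly down in the ring at about the expected height. A 2 N side load along -y remains, so I ease that way.

>>> move_arm:
  moves:
    - [[0.0004,0,0],[0,0,0]]
    - [[0.0004,0,0],[0,0,0]]
    - [[0,0,0.0003],[0,0,0]]
    - [[0,0,0],[0,0,0]]
    - [[0,0,0],[0,0,0]]

```text
time: 12.87
eef_pos: [0.4513, -0.219, 0.0661]
ee_rot: [0.831, -0.556, -0.0, -0.0]
wrist_force: [-1.1, -0.2, 4.4]
gripper_width: 0.0603
```

```bash
python3 f.py
```

```text
[-0.8282 -0.0485  4.6632 -0.0145  0.1251  0.0069  0.4513 -0.219   0.066 ] 13.1667
```

It is now pressing down about 8 N with almost no side load, so it's seated. Release in stages.

>>> move_arm:
  moves:
    - [[0,0,0],[0,0,0]]
    - [[0,0,0],[0,0,0]]
    - [[0,0,0],[0,0,0]]
    - [[0,0,0],[0,0,0]]
  force: 4

```text
time: 13.5
eef_pos: [0.4513, -0.219, 0.0658]
ee_rot: [0.831, -0.556, -0.0, -0.0]
wrist_force: [-0.6, 0.3, 2.3]
gripper_width: 0.0609
```

>>> move_arm:
  moves:
    - [[0,0,0],[0,0,0]]
    - [[0,0,0],[0,0,0]]
    - [[0,0,0],[0,0,0]]
    - [[0,0,0],[0,0,0]]
    - [[0,0,0],[0,0,0]]
    - [[0,0,0],[0,0,0]]
  jaw: 68

```text
time: 14.0
eef_pos: [0.4512, -0.2192, 0.0658]
ee_rot: [0.831, -0.556, -0.0, 0.0]
wrist_force: [1.1, -0.3, -0.5]
gripper_width: 0.0641
```

>>> move_arm:
  moves:
    - [[0,0,0],[0,0,0]]
    - [[0,0,0],[0,0,0]]
    - [[0,0,0],[0,0,0]]
    - [[0,0,0],[0,0,0]]
    - [[0,0,0],[0,0,0]]
    - [[0,0,0],[0,0,0]]
    - [[0,0,0],[0,0,0]]
    - [[0,0,0],[0,0,0]]
  jaw: 95

```text
time: 14.67
eef_pos: [0.4513, -0.2193, 0.0659]
ee_rot: [0.831, -0.556, 0.0, -0.0]
wrist_force: [-0.8, -0.3, -0.4]
gripper_width: 0.0897
```

```bash
python3 f.py
python3 - <<'E'
from h import *
p=r.get_image("side");cv2.imwrite("pics/g.png",cv2.resize(p["image"][280:400,300:420],None,fx=5,fy=5,interpolation=2))
E
```

```text
[ 0.0735  0.1519 -0.2488  0.0076  0.0131  0.0235  0.4513 -0.2193  0.0659] 14.9667
```

View pics/g.png

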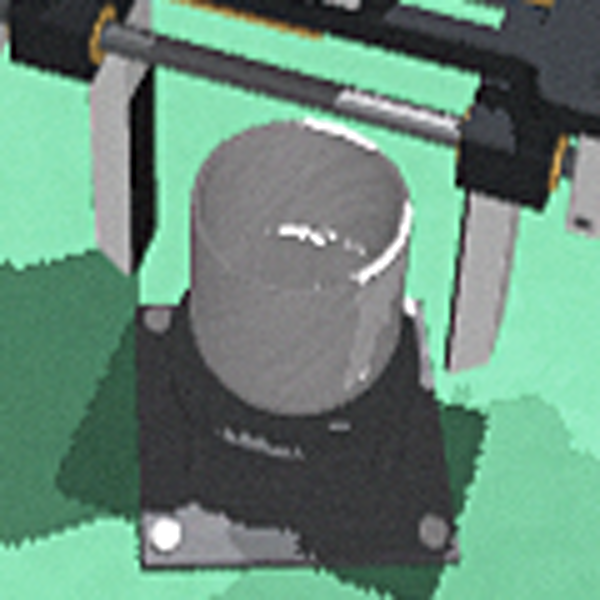

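The pot stands free in the ring with the fingers clear on both sides. I retreat straight up, then aside so the top camera can see it.

>>> move_arm:
  moves:
    - [[0,0,-0.004],[0,0,0]]
    - [[0,0,-0.01],[0,0,0]]
    - [[0,0,-0.015],[0,0,0]]
    - [[0,0,-0.02],[0,0,0]]
    - [[0,0,-0.02],[0,0,0]]
    - [[0,0,-0.02],[0,0,0]]
    - [[0,0,-0.02],[0,0,0]]
    - [[0,0,-0.02],[0,0,0]]
    - [[0.01,0.005,-0.01],[0,0,0]]
    - [[0.025,0.012,0],[0,0,0]]
    - [[0.025,0.012,0],[0,0,0]]
    - [[0.025,0.012,0],[0,0,0]]
    - [[0.025,0.012,0],[0,0,0]]
    - [[0.025,0.012,0],[0,0,0]]
    - [[0.025,0.012,0],[0,0,0]]
    - [[0.025,0.012,0],[0,0,0]]
    - [[0.025,0.012,0],[0,0,0]]
    - [[0.025,0.012,0],[0,0,0]]
    - [[0.02,0.01,0],[0,0,0]]
    - [[0.01,0.005,0],[0,0,0]]

```text
time: 16.68
eef_pos: [0.4322, -0.5165, 0.2056]
ee_rot: [0.83, -0.558, 0.001, 0.001]
wrist_force: [-0.4, -0.4, -0.3]
gripper_width: 0.0893
```

```bash
python3 look.py z
python3 - <<'E'
from h import *
s=cv2.imread("pics/z_side.png")[290:400,310:410];t=cv2.imread("pics/z_top.png")[245:355,385:485]
cv2.imwrite("pics/zc.png",np.hstack([cv2.resize(i,None,fx=4,fy=4,interpolation=2) for i in(s,t)]))
S=r.get_image("side");T=r.get_image("top")
for n,p in(("side",S),("top",T)): print(n,"expected rim centre",np.round(proj(p,np.array([.4533,-.2183,.106])),1),"expected centre",np.round(proj(p,np.array([.4533,-.2183,.069])),1))
E
```

```text
pot_center side [357.1 335. ] 0.75 [ 0.4727 -0.199 ]
pot_center top [442.7 295.3] 0.95 [ 0.4561 -0.223 ]
  tri [ 0.4537 -0.2146  0.0684]
ring_top side [360.3 349.9] 0.58 [ 0.4527 -0.222 ]
ring_top top [442.7 299.2] 0.68 [ 0.4489 -0.2209]
  tri [ 0.4503 -0.2217  0.0434]
mug_center side [215.6 249.8] 0.62 [0.4385 0.1132]
mug_center top [256.2 189.5] 0.87 [0.6753 0.1036]
  tri [0.5636 0.1271 0.035 ]
17.1833 [ 0.4344 -0.512   0.2052] [ 0.8313 -0.5558  0.     -0.0002] 0.08944414953053657 [ 0.5356 -0.5606 -0.7569]
side [ 0.1415 -0.4603  0.5709] 442.1769646415173
top [ 0.4011 -0.      0.9029] 478.62943995827436
side expected rim centre [360.3 318.9] expected centre [359.3 336.3]
top expected rim centre [450.4 293.8] expected centre [444.8 295.6]
```

View pics/zc.png

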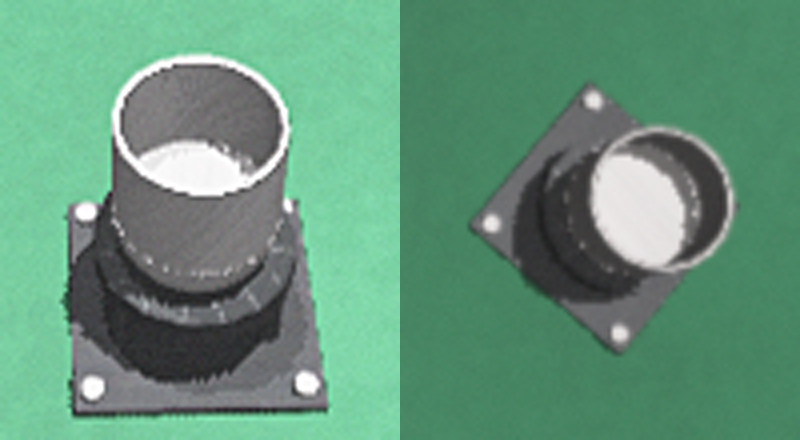

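Run:
```python
from h import *
from scipy.optimize import least_squares
S=r.get_image("side");T=r.get_image("top")
# rim outer outline (bright rim) -> boxes of rim circle; fit 3D rim centre to both cameras
obs={'side':[310+113/4,290+55/4,310+290/4,290+195/4],'top':[385+192/4,245+127/4,385+336/4,245+271/4]}
th=np.linspace(0,2*np.pi,180)
def box(p,c):
    q=np.array([proj(p,np.array([c[0]+.03*np.cos(a),c[1]+.03*np.sin(a),c[2]])) for a in th]);return np.r_[q.min(0),q.max(0)]
f=least_squares(lambda c:np.r_[box(S,c)-obs['side'],box(T,c)-obs['top']]+.4,[.453,-.218,.106],diff_step=1e-3)
print(f.x.round(4),f.fun.round(2))
```

```text
[ 0.4525 -0.2187  0.1045] [-0.05  0.08  0.38 -0.14 -0.26  0.01  0.    0.31]
```

```bash
python3 -c "
from bench import r
r.finish_job()"
```

```text
the job is handed in; nothing more can be done
```

I picked up the pot by its straight wall and lowered it into the ring stand, using the wrist force to centre it. I let go in stages once it was seated, backed the gripper straight up and handed the job in at about 17 s.

**Seating:** Just before release it pressed down about 8 N with under 1 N sideways, at the expected height (tool at 0.066 m, 0.067 m predicted).

**Position and level:** After the retreat, a level rim circle fitted to both pictures to within 0.4 pixel. Its centre came out at (0.4525, -0.2187, 0.1045), against a stand centre of about (0.4533, -0.218), so it is about 1 mm off centre. The rim height was expected at 0.106 m; the 1.5 mm difference is within the 2 mm calibration.

**Disagreements:**
- First contact came about 2 mm early. The correction I had made from the camera overshot slightly, and I fixed it using the force readings.
- In the last look, the networks' own pot and ring points were several millimetres off and mistook the tape for the mug, so I relied on the rim fit instead.

**Mug and tape:** The arm never went near either of them. I did not view them again after the first pictures. In the last top picture the network still placed the mug where it had been, and it reported nothing for the tape.

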